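# Index the jig plate and lock it with the T-key

## Robot

A 6-joint arm with a two-finger parallel gripper is mounted at the origin on the work surface. World frame = base frame: x ahead of the robot, y to its left, z up, the work surface at z = 0. Lengths are in mm, angles in rad, forces in N, time in s.
With the tool pointing down it reaches from about 275 to 850 mm from the base axis. Payload 5.2 kg.
Tool frame: the origin (TCP) lies at the very end of the fingers, on their centre line; the grasp point (between the pads) lies ctrl.tcp_to_grasp behind it (ctrl.tcp_to_grasp is the distance from the TCP to the grasp point, in mm); z points along the fingers, y is the direction in which the jaws open and shut (so a half turn about z gives the same grasp; the last joint's range is limited). The gripper opens to 85 mm and grips with 20 to 120 N. Pads are 22 mm wide; open, the fingers measure 114 mm over their backs; the gripper's body (76 mm by 85 mm) begins 54 mm behind the grasp point. The pads swing forward as they close: fully open they stand 13 mm farther back than shut.
Start: joints at [-1.317, 0.259, 1.535, -0, 1.348, -0.203], TCP at [242.614, -493.603, 231.31] pointing down, gripper open.
Joint ranges: [-3.14, 3.14], [-0.91, 2.08], [0.19, 2.58], [-1.22, 4.36], [0.22, 2.71], [-3.12, 3.12]. Speed limits (rad/s): [2.57, 2.57, 3.14, 3.14, 3.14, 3.14].

## Interface

Orientations are given as a rotation vector (axis times angle).
In Python, from bench import telemetry, eyes, ctrl gives the robot as it stands. The module is installed in compiled form; this text tells all that it offers.
- The arm moves only by the tool drive_tool, never from a script. Its argument "motion" is a list of rows, each a list of 5 numbers: the closure, from 0 (fully open) to 1 (shut), then the shift along the tool's x, y, z in cm, then the turn about the tool's z in degrees. A call has 1 to 12 rows; each row shifts and turns the pose as measured when the row begins, along the tool's axes as they then stand; what a row does not reach is not made up. A row lasts 1/8 s, in which the tool goes at most 62.5 mm and 10.7 degrees, less where a joint would pass 70% of its speed; a pose out of reach is approached as far as the arm can. A call with a gripper value outside its range is refused whole. The fingers move at their own pace and stop on an object; "grip_force" is the grip in N (left out, the last holds). Time passes only in rows, so rows that do not move let the fingers close. It gives the time, the measured TCP pose, the force and the opening at its end, in the units of the state.
- telemetry.read_state(): the state, without advancing time (a new reading comes with each control period).
- eyes.get_image(name): name is "scene" or "side" or "wrist"; returns (picture, depth): 480x640x3 uint8, red, green, blue; 480x640 float32, mm along the optical axis (not along the pixel's ray), 0 where there is no reading.
- eyes.camera_params(name): a dict with "vertical_fov" (degrees; the focal length in pixels is half the picture's height over the tangent of half this angle, whatever the lens; pixels are square), "cx", "cy" (the principal point, pixels), "eye" and "rotation" of the camera in the world. Camera axes: x right, y down, z forward; pixel columns grow to the right and rows downward; lengths in mm; the calibration is good to about 2 mm. A picture is of the moment at which its call begins: read the wrist's pose just before it. camera_params takes no time and is no camera call; for the wrist camera it gives the pose at the moment of the call.
- ctrl.hand_in(): hands the job in, once; it reports no verdict.
Trained networks look in the newest picture that a camera, given by its name, has taken for a name from the list of things; names that differ only in an ending like _2 or _b are one class to them, and where a whole thing is asked for, a point or a joint stands for the part that bears it (a point fixed in the world has none). Each returns a list of dicts, best first, with "score" (0 to 1); they miss things now and then, are a little off and sometimes report something else, mostly with a low value. They report only what shows in the picture. A call takes as long as a camera call. They do not tell look-alikes from the thing itself.
- eyes.look_for(thing, camera): "location" ([column, row] in pixels, amid what is visible of it).
The state is a dict: "time_s": time; "joint_positions": joint angles; "joint_velocities": joint speeds; "tau": joint torques, N m; "eef_pos": TCP position; "ee_rot": TCP orientation; "contact_force": force on the tool from outside, world axes, zero at the start; "torque": the same for the moment, N m; "opening": finger opening in mm.
Only numpy, scipy, OpenCV 4.12 (cv2) and the standard library are available. Lean on these libraries where they do the work, as an engineer would, in place of code of your own. Each camera call takes 0.05 s, during which the arm holds its last target. There are 200 camera calls.

## Task

First turn the round plate of the indexing jig, by pushing it round on its seat, until the notch in its rim squarely faces the lock bolt. Then take the T-shaped key from the tool block, put it fully home in the square socket of the lock and turn it clockwise to its stop, so that the bolt runs into the notch; leave the key standing there, fully home, and let go. Do not lift the plate off, and leave all the other things where they are.

Things in the scene. Friction and masses are not known exactly. Their poses are not given: they have to be found in the camera images.
- jig: Indexing jig: fixed grey laminate board 210 (x) x 370 (y) x 24 mm. Origin: underside, on the round plate's axis; z up. In its frame the lock housing (70 x 64 mm, top 60 mm above bench) is centred at y = -140 mm, key cylinder on its top; a fixed tool-rest post (22 mm across, top 134 mm above bench) stands at y = +160 mm.
- plate: Round aluminium plate, 170 mm across, 16 mm thick, 0.5 to 1.2 kg, a wooden blank (88 mm across, 22 mm tall) on its centre. Lies on the jig's board, turns endlessly both ways on a spindle (oiled, 0.8 mm play); a few N at the rim turn it and it stops when the push stops. Origin: centre of underside, 24 mm above bench; z up. One rim notch, 20 mm wide, 19 mm deep, towards the plate's -y.
- notch (a point): Middle of the notch's mouth, on the rim circle of the plate (85 mm from its axis, 9 mm above its underside).
- mark (a point): Where the notch's mouth must be: point fixed to the jig, 85 mm from the plate's axis in the jig's -y direction, in front of the nose of the sliding bolt (12 mm wide, round nose) that sticks out of the lock housing; a white line on the housing's top shows the direction.
- socket (a point): Centre of the mouth of the square socket in the top of the key cylinder (brass square in a round steel cylinder 49 mm across), 89 mm above bench. Its frame turns with the cylinder: z up, x and y square to the socket's sides. Socket 16.6 mm square, 2.5 mm chamfer, 26 mm deep.
- lock (a joint): Angle of the key cylinder, rad, growing clockwise seen from above; 0 to 0.3 at the start, hard stop at 1.25 (locked). Stiff, about 0.1 N m, stays where left. Drives the bolt 17.6 mm per rad (tip 9 mm clear of the rim at 0, 13 mm inside the notch at 1.25); the bolt jams on the rim if the notch is not in front of it.
- key: Steel T-key, 0.15 to 0.3 kg: 15 mm square shank 70 mm long (last 4 mm 12 mm wide), on top a cross bar 14 mm wide (x), 14 mm tall, 102 mm long (y). Origin: lower tip; z up the shank; bar's middle at z = 77 mm; shank's sides square to x and y. Starts upright in one of the tool block's holes. Fully home in the socket, its tip is 26 mm below the mouth.
- block: Fixed wooden tool block 210 (x) x 60 (y) x 60 mm high, three square holes 16.6 mm wide, 35 mm deep at x = -65, 0, +65 mm, holding the T-key and two round-handled tools in any order. Origin: centre of underside. The key's bar lies across the block (along its y).
- awl: Wooden bulb-handled awl, round handle 32 mm across and 60 mm tall on a 15 mm square shank, standing in the tool block, top 130 mm above the bench; leave alone.
- driver: Black round straight-handled driver, 30 mm across, standing in the tool block, top 128 mm above the bench; leave alone.
- hammer: Hammer lying on the bench, 240 mm long, beyond the tool block; leave alone.
- dowel: Squared wooden stick 160 x 32 x 32 mm lying between robot and jig; leave alone.
- glue: White glue bottle, 60 mm across, 170 mm tall, to the left of the jig; leave alone.
- tin: Small steel tin, 48 mm across, 45 mm tall, standing on the jig's board about 70 mm to the far side (jig +x) of the lock cylinder; leave alone.
- offcut: Dark wooden offcut 44 x 50 x 35 mm on the jig's board about 70 mm to the near side (jig -x) of the lock cylinder; leave alone.
- screwdriver: Screwdriver 200 mm long lying to the left, beyond the jig; leave alone.
- stud (a point): Top of one of the plate's three upright steel stud pins (14 mm across, 30 mm tall, tops 70 mm above bench), the one opposite the notch. All stand 68 mm from the axis, at 60, 180 and 300 degrees counter-clockwise from the notch seen from above: push them sideways to turn the plate.
Mind the look-alikes: they are no part of the job. What is shaped like the plate but pink or turquoise is not meant.

How it is judged:
By the outcome, as a careful person would: the job done as asked, in the order asked, and still so for the second after the job is handed in, with the robot touching nothing.
It also fails if it takes over 72 s, if anything falls off the work surface, if the arm or the gripper's body presses on something with over 40 N, if the wrist force passes 120 N, or if a joint passes its speed limit or range.

## Working session

There is one attempt and no reset: what is moved stays moved. The work goes in short steps, Python scripts to look and compute and a tool call to move; the robot and the scene stay as the last step left them, time stands still between calls to the robot, and variables do not carry over. Pictures are saved under pics/ and viewed, about 8 in all and at most 12, crops included, and the job is handed in when it is done.

Besides the shell and the picture viewer there is one more tool, called after "Emit:" by a JSON object that holds its "method" and its "body", one argument or row to a line. drive_tool: Moves the arm, as the interface text tells. Its arguments: {"type":"object","properties":{"motion":{"type":"array"},"grip_force":{"type":"number"}},"required":["motion"]}

```bash
mkdir -p pics; cat > h.py <<'E'
import numpy as np, cv2
from bench import telemetry, eyes, ctrl
from scipy.spatial.transform import Rotation as R
def cam(n):
    p=eyes.camera_params(n); f=240/np.tan(np.radians(p["vertical_fov"])/2)
    Rm=np.array(p["rotation"],float)
    if Rm.shape!=(3,3): Rm=R.from_rotvec(Rm).as_matrix()
    return f,p["cx"],p["cy"],np.array(p["eye"],float),Rm
def grab(n,save=None):
    c=cam(n); im,d=eyes.get_image(n)
    if save: cv2.imwrite("pics/"+save,im[:,:,::-1])
    return c,im,d
def cloud(c,d):
    f,cx,cy,e,Rm=c; v,u=np.mgrid[0:480,0:640]
    P=np.stack([(u-cx)/f*d,(v-cy)/f*d,d],-1)
    return P@Rm.T+e
def onz(c,u,v,z):
    f,cx,cy,e,Rm=c; r=Rm@np.array([(u-cx)/f,(v-cy)/f,1]); return e+r*(z-e[2])/r[2]
def proj(c,p):
    f,cx,cy,e,Rm=c; q=(np.array(p)-e)@Rm; return q[...,0]/q[...,2]*f+cx,q[...,1]/q[...,2]*f+cy
E
python3 - <<'E'
from h import *
print(eyes.camera_params("scene")); print(telemetry.read_state(), ctrl.tcp_to_grasp)
for n in ("scene","side"):
    c,im,d=grab(n,n+"0.png"); np.savez(n+"0.npz",im=im,d=d); P=cloud(c,d)
    print(n,c[3])
    for t in ("plate","notch","socket","stud","key","block","jig","lock","awl","driver","tin","offcut"):
        r=eyes.look_for(t,n)[:3]
        print(t,[(np.round(x["location"]),round(x["score"],2),np.round(P[int(x["location"][1]),int(x["location"][0])])) for x in r])
E
```

```text
{'vertical_fov': 53.8849297594135, 'cx': 326.4003385312845, 'cy': 238.2016747324647, 'eye': array([1179.68510645, -352.0322277 ,  749.84479126]), 'rotation': array([-1.988808  , -1.18879833,  0.55540868])}
{'time_s': 0.0, 'joint_positions': array([-1.31679990e+00,  2.59365427e-01,  1.53608330e+00,  2.33139250e-05,
        1.34799929e+00, -2.02835997e-01]), 'joint_velocities': array([ 6.87077399e-05, -4.55599573e-04,  1.18308069e-04,  2.73799178e-05,
       -1.12766709e-03, -8.72818767e-04]), 'tau': array([ 5.97421458e-04, -4.46032584e+01, -2.90565509e+01, -2.72286261e-04,
        1.19261097e-02, -2.47170271e-05]), 'eef_pos': array([ 242.48515606, -493.0757536 ,  230.46253849]), 'ee_rot': array([-3.05818838e+00, -7.10939007e-01,  3.88227431e-05]), 'contact_force': array([-0.64814964,  0.30382135,  0.12184823]), 'torque': array([ 0.02562127,  0.01145283, -0.03557849]), 'opening': 85.43446044762814} 18.700000000000003
scene [1179.68510645 -352.0322277   749.84479126]
plate [(array([354., 196.]), 0.92, array([313., 203.,  56.])), (array([157., 240.]), 0.71, array([ 254., -289.,   56.])),
[... 1594 characters left out ...]
37., -26.,  89.]))]
stud [(array([414., 197.]), 0.94, array([ 271., -265.,   35.])), (array([404., 327.]), 0.82, array([283., 257.,  58.])), (array([283., 266.]), 0.8, array([567., 126.,  59.]))]
key []
block [(array([349., 189.]), 0.7, array([ 456., -239.,   52.]))]
jig [(array([277., 292.]), 0.82, array([571., 174.,  25.])), (array([324., 386.]), 0.68, array([416., 466., 115.]))]
lock [(array([306., 219.]), 0.68, array([540., -27.,  87.]))]
awl [(array([354., 171.]), 0.7, array([ 449., -257.,  102.]))]
driver [(array([373., 173.]), 0.73, array([ 393., -258.,  105.]))]
tin [(array([281., 215.]), 0.78, array([611., -56.,  69.]))]
offcut [(array([333., 234.]), 0.6, array([472., -16.,  58.]))]
```

```bash
ls pics
```

```text
scene0.png
side0.png
```

View pics/scene0.png

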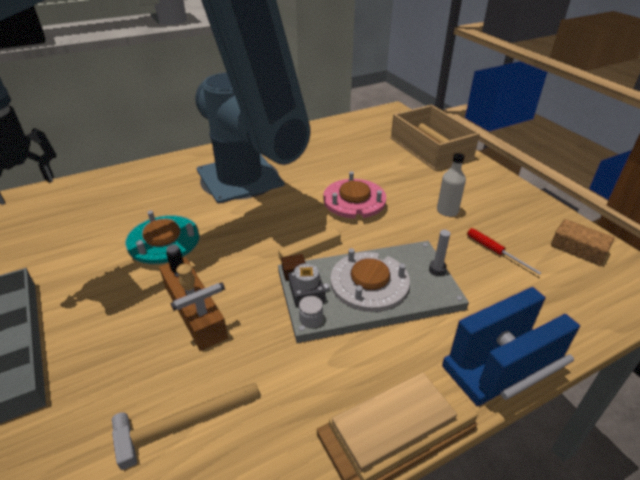

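View pics/side0.png

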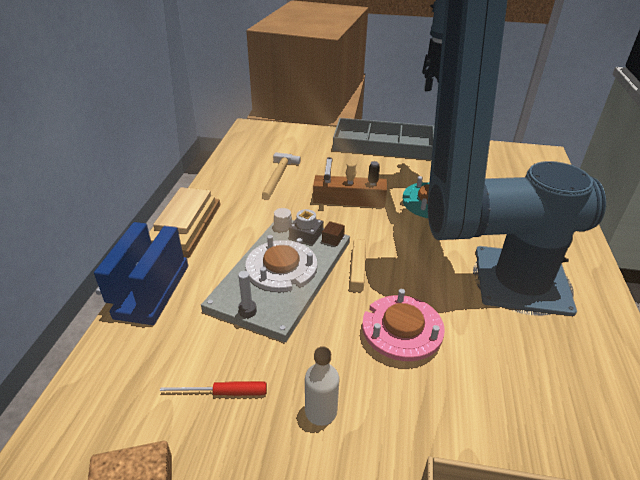

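Scene picture: the silver plate on the grey board is at (371,281). The look-alikes are pink (354,196) and turquoise (160,238). The T-key is at (197,297), with its bar across the block; the awl (185,280) and driver (172,257) stand beside it. The lock cylinder is at (306,273), the tin at (312,311) and the offcut at (291,263). I choose the silver plate and the T-key, and check both in a close crop while measuring.

```bash
python3 - <<'E'
from h import *
rects=[]
for n in ("scene","side"):
    z=np.load(n+"0.npz"); c=cam(n); P=cloud(c,z["d"]); im=z["im"]
    near=np.hypot(P[...,0]-590,P[...,1]-90)<280
    b=near&(abs(P[...,2]-24)<7)&(z["d"]>0)&(np.ptp(im.astype(int),axis=-1)<40)
    m=cv2.morphologyEx(b.astype(np.uint8),cv2.MORPH_OPEN,np.ones((3,3)))
    k,l,s,_=cv2.connectedComponentsWithStats(m); i=1+np.argmax(s[1:,4])
    q=P[l==i]; print(n,"board z",np.median(q[:,2]),cv2.minAreaRect(q[:,:2].astype(np.float32)),len(q))
    # blank (wood) top z 62
    w=near&(abs(P[...,2]-62)<5)&(np.ptp(im.astype(int),axis=-1)>40)&(np.hypot(P[...,0]-590,P[...,1]-85)<75)
    print(" blank",cv2.minEnclosingCircle(P[w][:,:2].astype(np.float32)),P[w].mean(0))
    # block top
    w=(abs(P[...,2]-60)<4)&(np.hypot(P[...,0]-470,P[...,1]+280)<140)
    print(" block",cv2.minAreaRect(P[w][:,:2].astype(np.float32)))
    w=(abs(P[...,2]-109)<9)&(np.hypot(P[...,0]-530,P[...,1]+275)<70)
    if n=="scene":print(" keybar",cv2.minAreaRect(P[w][:,:2].astype(np.float32)),P[w].mean(0),np.percentile(P[w][:,2],[50,95]))
a=cv2.imread("pics/scene0.png");s=cv2.imread("pics/side0.png")
r=lambda x:cv2.resize(x,(400,300),interpolation=cv2.INTER_CUBIC)
r2=np.vstack([np.hstack([r(a[235:340,275:415]),r(a[240:345,130:270])]),np.hstack([r(s[200:305,220:360]),r(s[135:210,300:400])])])
cv2.imwrite("pics/crop1.png",r2)
E
```

```text
scene board z 22.87806136244683 ((577.7713623046875, 87.44820404052734), (371.3074035644531, 215.5575714111328), 75.86883544921875) 5608
 blank ((578.9615478515625, 85.59949493408203), 41.53119659423828) [581.06061346  84.83545701  60.84555281]
 block ((457.44073486328125, -269.90362548828125), (213.06822204589844, 60.659820556640625), 4.680016994476318)
 keybar ((495.252685546875, -267.0469665527344), (71.95487213134766, 102.1478271484375), 5.067765712738037) [ 515.2758566  -266.58145461  106.86414831] [107.37554649 111.33380125]
side board z 23.79296507081449 ((578.00634765625, 91.63745880126953), (370.61358642578125, 212.33970642089844), 75.8609390258789) 4665
 blank ((578.37646484375, 92.83858489990234), 42.430782318115234) [576.81159606  94.24151412  61.40636498]
 block ((457.3306884765625, -266.81793212890625), (209.10186767578125, 68.81587219238281), 4.501909255981445)
```

View pics/crop1.png

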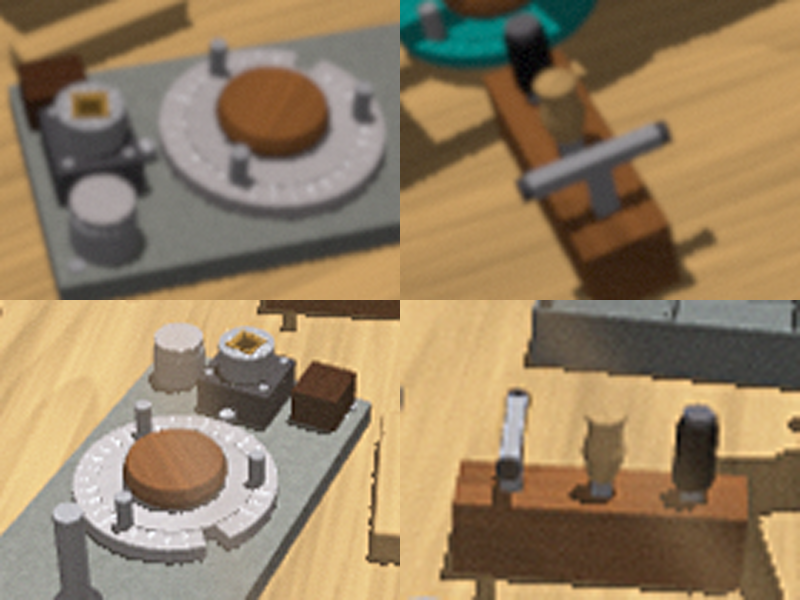

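Crop: the silver plate's notch shows at scene ≈(383,257), side ≈(295,284), with three steel studs. The steel T-bar with the square shank is the hole nearest the hammer. Both choices hold. Next I measure the angles.

```bash
python3 - <<'E'
from h import *
A=np.array([578.5,89.]); yaw=-14.14
for n,px in (("scene",(383,257)),("side",(295,284))):
    z=np.load(n+"0.npz"); c=cam(n); P=cloud(c,z["d"])
    q=onz(c,*px,40)[:2]-A; print(n,"notch",np.hypot(*q),np.degrees(np.arctan2(q[1],q[0])))
    D=P[...,:2]-A; r=np.hypot(D[...,0],D[...,1]); w=(r<82)&(r>50)&(P[...,2]>50)
    k,l,s,_=cv2.connectedComponentsWithStats(w.astype(np.uint8))
    for i in range(1,k):
        if s[i,4]>5:
            q=P[l==i]; q=q[q[:,2]>np.max(q[:,2])-6].mean(0); d=q[:2]-A; print(" stud",q,np.hypot(*d),np.degrees(np.arctan2(d[1],d[0])),s[i,4])
print("target notch dir",-90+yaw)
s=telemetry.read_state(); print(R.from_rotvec(s["ee_rot"]).as_matrix().round(3))
E
```

```text
scene notch 73.48577079546644 124.97909587240837
 stud [512.02667499  78.61935502  68.68317164] 67.27897686904527 -171.12423114827553 60
 stud [605.78157276 148.66710524  67.96729885] 65.60828956374935 65.42871306784727 64
 stud [619.43098622  31.72516241  68.65251871] 70.39710686124073 -54.44881942450519 67
side notch 85.6433456371406 125.08104091951398
 stud [618.01194327  37.01725649  68.47710516] 65.29471099411703 -52.76163221618336 47
 stud [510.07145562  82.09684672  68.99261847] 68.77586212164822 -174.23942241213462 58
 stud [605.13489266 153.41273385  69.26654472] 69.7023513848441 67.53473297641874 56
target notch dir -104.14
[[ 0.897  0.441 -0.   ]
 [ 0.441 -0.897  0.   ]
 [-0.    -0.    -1.   ]]
```

Plan: the notch is at about 126.5° and the target is -104.1°, so the plate turns +129° CCW. I'll push the stud now at 67° with shut fingers.

Emit:
{"method": "drive_tool", "body": {
  "motion": [
    [1,5.2,-3.3,0,0],
    [1,5.2,-3.3,0,0],
    [1,5.2,-3.3,0,0],
    [1,5.2,-3.3,0,0],
    [1,5.2,-3.3,0,0],
    [1,5.2,-3.3,0,0],
    [1,5.2,-3.3,0,0],
    [1,5.2,-3.3,0,0],
    [1,5.2,-3.3,0,0],
    [1,5.2,-3.3,0,0],
    [1,5.2,-3.3,0,0],
    [1,5.2,-3.3,0,0]
  ],
  "grip_force": 60
}}

```text
time_s: 2.8
eef_pos: [636.5, 142.0, 232.2]
ee_rot: [3.056, 0.695, 0.009]
contact_force: [1.5, -0.5, 1.5]
opening: 0.1
```

Emit:
{"method": "drive_tool", "body": {
  "motion": [
    [1,0,0,0,10.2],
    [1,0,0,0,10.2],
    [1,0,0,0,10.2],
    [1,0,0,0,10.2],
    [1,0,0,0,10.2],
    [1,0,0,0,10.2],
    [1,0,0,0,10.2],
    [1,0,0,0,0]
  ]
}}

```text
time_s: 3.8
eef_pos: [637.7, 148.6, 228.8]
ee_rot: [2.873, -1.265, 0.009]
contact_force: [1.0, -0.6, 0.0]
opening: -0.1
```

```bash
cat >> h.py <<'E'
def st():
    s=telemetry.read_state(); M=R.from_rotvec(s["ee_rot"]).as_matrix()
    return s,s["eef_pos"],M,np.degrees(np.arctan2(M[1,0],M[0,0]))
def rel(target,yaw=None):
    s,p,M,y=st(); d=M.T@(np.array(target)-p)/10
    return d.round(2), None if yaw is None else round((y-yaw+180)%360-180,1)
E
python3 - <<'E'
from h import *
s,p,M,y=st(); print(s["time_s"],p,y,M[:,2],s["joint_positions"])
c,im,d=grab("wrist","w1.png"); print(c[3],c[4])
for n in ("scene","side"): print(n, grab(n)[0][3])
E
```

```text
3.8 [637.72833341 148.61376495 228.83793996] -47.51933748595054 [ 0.00415876 -0.0046827  -0.99998039] [ 0.0616292   0.44774692  1.26631229 -0.00498381  1.42367274  2.4625158 ]
[682.49820979 101.24657899 371.74560902] [[-7.37074980e-01 -6.53337023e-01 -1.72832892e-01]
 [-6.75810966e-01  7.12605484e-01  1.88342672e-01]
 [ 1.10426224e-04  2.55625035e-01 -9.66775997e-01]]
scene [1179.68510645 -352.0322277   749.84479126]
side [348.91678757 948.18715867 813.12723289]
```

View pics/w1.png

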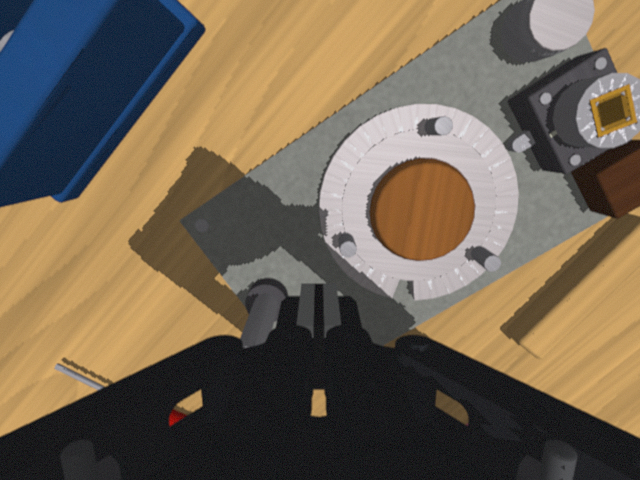

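Wrist picture: plate centre (420,210), notch (402,290), studs (435,126), (347,245), (489,262), lock cylinder (613,108), post (265,300). Now refining numerically.

```bash
cat >> h.py <<'E'
def measure(n="wrist",save=None,A=np.array([578.5,89.])):
    c,im,d=grab(n,save); P=cloud(c,d); D=P[...,:2]-A; r=np.hypot(D[...,0],D[...,1]); sp=np.ptp(im.astype(int),axis=-1)
    w=(r<60)&(abs(P[...,2]-62)<6)&(sp>40); b=cv2.minEnclosingCircle(P[w][:,:2].astype(np.float32)) if w.sum()>50 else None
    print("blank",b,np.median(P[w][:,2]) if w.any() else None)
    w=(r<82)&(r>50)&(P[...,2]>58)&(P[...,2]<74); k,l,s,_=cv2.connectedComponentsWithStats(w.astype(np.uint8)); a=[]
    for i in range(1,k):
        if s[i,4]>15:
            q=P[l==i]; q=q[q[:,2]>np.percentile(q[:,2],90)-3].mean(0); e=q[:2]-A; print(" stud",q.round(1),np.hypot(*e).round(1),np.degrees(np.arctan2(e[1],e[0])).round(1),s[i,4])
    w=(r<84)&(r>70)&(abs(P[...,2]-24)<6); 
    if w.any():
        ang=np.degrees(np.arctan2(D[w][:,1],D[w][:,0])); print(" notch floor seen",np.percentile(ang,[5,50,95]).round(1),w.sum())
    return c,im,d,P
E
python3 - <<'E'
from h import *
c,im,d,P=measure()
w=(abs(P[...,2]-89)<5)&(np.hypot(P[...,0]-544,P[...,1]+47)<50)
print("cyl",cv2.minEnclosingCircle(P[w][:,:2].astype(np.float32)),np.median(P[w][:,2]),w.sum())
hs=cv2.cvtColor(im,cv2.COLOR_RGB2HSV); D=np.hypot(P[...,0]-544,P[...,1]+47)
g=(D<30)&(hs[...,1]>110)&(hs[...,0]>12)&(hs[...,0]<35)
vs,us=np.where(g); q=np.array([onz(c,u,v,89)[:2] for u,v in zip(us,vs)],np.float32); print("sock",cv2.minAreaRect(q),len(q))
w=(abs(P[...,2]-134)<5)&(np.hypot(P[...,0]-617,P[...,1]-244)<40)
if w.any(): print("post",P[w].mean(0),w.sum())
b=(abs(P[...,2]-24)<4)&(np.hypot(P[...,0]-578,P[...,1]-89)<230)&(np.ptp(im.astype(int),axis=-1)<30)
b=cv2.morphologyEx(b.astype(np.uint8),cv2.MORPH_OPEN,np.ones((5,5)));
print("board",cv2.minAreaRect(P[b>0][:,:2].astype(np.float32)),np.median(P[b>0][:,2]))
E
```

```text
blank ((579.5844116210938, 88.75128936767578), 41.46424102783203) 61.70258428233157
 stud [619.   34.2  69.7] 68.2 -53.5 346
 stud [605.2 150.5  69.7] 67.0 66.6 280
 stud [511.2  80.4  69.7] 67.8 -172.7 328
 notch floor seen [125.  129.6 133.9] 184
cyl ((543.8546752929688, -46.87998580932617), 25.455751419067383) 87.88749417354447 3600
sock ((543.890625, -46.76966857910156), (27.104318618774414, 26.816991806030273), 64.96642303466797) 1527
post [623.94614817 235.7872907  131.20898964] 43
board ((577.7658081054688, 88.65396118164062), (370.1368103027344, 210.59747314453125), 75.84554290771484) 23.777040451427354
```

Emit:
{"method": "drive_tool", "body": {
  "motion": [
    [1,0.1,1.5,0,-2.5],
    [1,0,0,5,0],
    [1,0,0,5,0],
    [1,0,0,4,0],
    [1,0,0,2,0],
    [1,0,0,0,0]
  ]
}}

```text
time_s: 4.75
eef_pos: [629.8, 136.6, 66.5]
ee_rot: [2.91, -1.182, 0.016]
contact_force: [0.2, -0.8, 0.3]
opening: 0.1
```

```bash
cat >> h.py <<'E'
AX=np.array([578.7,88.8])
def arc(a,z=47,r=68):  # tool move to finger angle a (deg) on the arc
    t=np.radians(a); return rel([AX[0]+r*np.cos(t),AX[1]+r*np.sin(t),z],a-90)
E
python3 - <<'E'
from h import *
s,p,M,y=st(); print(p,y,s["contact_force"],arc(45))
# per-row generic: finger facing x tangential; step da
for da in (10,): 
    t=np.radians(da); print("step",68*np.sin(t)/10,68*(1-np.cos(t))/10)
E
```

```text
[629.75664158 136.62074261  66.45679123] -44.195671006654614 [ 0.19576388 -0.79655041  0.32450151] (array([-0.25,  0.19,  1.94]), np.float64(0.8))
step 1.1808076081351264 0.10330727951698546
```

Emit:
{"method": "drive_tool", "body": {
  "motion": [
    [1,-0.2,0.2,1.9,0],
    [1,0,0,0,0.8],
    [1,-1.1,0.1,0,-9.5],
    [1,-1.1,0.1,0,-9.5],
    [1,-1.1,0.1,0,-9.5],
    [1,-1.1,0.1,0,-9.5],
    [1,0,0,0,0]
  ]
}}

```text
time_s: 5.62
eef_pos: [598.2, 155.7, 59.6]
ee_rot: [3.136, -0.16, 0.054]
contact_force: [0.6, 0.0, 0.3]
opening: -0.3
```

```bash
cat >> h.py <<'E'
def pol():
    s,p,M,y=st(); d=p[:2]-AX; print("t",s["time_s"],"p",p.round(1),"yaw",y.round(1),"r",np.hypot(*d).round(1),"a",np.degrees(np.arctan2(d[1],d[0])).round(1),"F",s["contact_force"].round(1),"z",M[:,2].round(3))
E
python3 - <<'E'
from h import *
pol(); measure("wrist"); measure("side")
E
```

```text
t 5.625 p [598.2 155.7  59.6] yaw -5.8 r 69.7 a 73.8 F [0.6 0.  0.3] z [ 0.034 -0.003 -0.999]
blank ((578.1058349609375, 89.7488784790039), 41.63849639892578) 61.73321359144509
 stud [635.5  54.8  69.6] 66.5 -31.0 2019
 stud [609.4 155.3  72. ] 73.2 65.0 388
 stud [606.4 164.6  72.1] 80.5 69.8 85
 stud [604.4 145.5  72.2] 62.2 65.3 151
 notch floor seen [ 4.  18.2 38. ] 107
blank ((575.255859375, 92.75564575195312), 43.07791519165039) 61.39619586848988
 stud [517.3  58.   69.5] 68.6 -153.2 38
 stud [582.9 160.2  70.7] 71.3 86.5 63
 notch floor seen [ 46.3 149.4 156.5] 47
```

Emit:
{"method": "drive_tool", "body": {
  "motion": [
    [1,0.1,0.1,1.1,0],
    [1,0,0,0.1,0],
    [1,-0.6,0.03,0,-5],
    [1,-0.6,0.03,0,-5],
    [1,-0.6,0.03,0,-5],
    [1,-0.6,0.03,0,-5],
    [1,-0.6,0.03,0,-5],
    [1,-0.6,0.03,0,-5]
  ]
}}

```text
time_s: 6.72
eef_pos: [573.9, 150.5, 46.8]
ee_rot: [3.062, 0.659, 0.078]
contact_force: [2.1, 2.4, -0.1]
opening: 0.1
```

```bash
python3 - <<'E'
from h import *
pol(); print(arc(130))
E
```

```text
t 6.725 p [573.9 150.5  46.8] yaw 24.3 r 61.9 a 94.4 F [ 2.1  2.4 -0.1] z [ 0.05   0.002 -0.999]
(array([-3.94, -0.72, -0.22]), np.float64(-15.7))
```

Emit:
{"method": "drive_tool", "body": {
  "motion": [
    [1,-0.9,-0.6,-0.1,0],
    [1,-0.9,-0.2,-0.1,-3],
    [1,-0.9,0,0,-4],
    [1,-0.9,0,0,-4],
    [1,-0.9,0,0,-4],
    [1,0,0,0,0]
  ]
}}

```text
time_s: 7.48
eef_pos: [533.3, 136.2, 47.7]
ee_rot: [2.945, 1.039, 0.089]
contact_force: [0.5, 1.4, 0.4]
opening: -0.1
```

```bash
python3 - <<'E'
from h import *
pol(); print(arc(130)); s=st()[0]; print(s["joint_positions"].round(3))
E
```

```text
t 7.475 p [533.3 136.2  47.7] yaw 38.9 r 65.6 a 133.8 F [0.5 1.4 0.4] z [ 0.059  0.002 -0.998]
(array([ 0.42, -0.26,  0.08]), np.float64(-1.1))
[ 4.800e-02  4.210e-01  1.809e+00 -1.000e-03  8.530e-01  9.410e-01]
```

Emit:
{"method": "drive_tool", "body": {
  "motion": [
    [1,-0.8,0.3,0,-5],
    [1,-0.8,0.1,0,-5],
    [1,-0.8,0.1,0,-5],
    [1,-0.7,0.1,0,-5],
    [1,-0.7,0.1,0,-5],
    [1,0,0,0,0]
  ]
}}

```text
time_s: 8.22
eef_pos: [515.8, 105.9, 47.4]
ee_rot: [2.646, 1.637, 0.091]
contact_force: [-0.1, 0.7, -0.7]
opening: 0.2
```

```bash
python3 - <<'E'
from h import *
pol(); print(arc(175)); measure("side")
E
```

```text
t 8.225 p [515.8 105.9  47.4] yaw 63.5 r 65.2 a 164.8 F [-0.1  0.7 -0.7] z [ 0.065  0.006 -0.998]
(array([-1.21,  0.07,  0.  ]), np.float64(-21.5))
blank ((576.2100219726562, 91.60757446289062), 43.81069564819336) 61.38935356721572
 stud [608.9  31.6  69.8] 65.0 -62.1 38
 stud [514.7 115.9  70.8] 69.2 157.1 64
 stud [611.  148.9  69.6] 68.1 61.5 41
 notch floor seen [ 43.7  82.3 132.9] 42
```

Emit:
{"method": "drive_tool", "body": {
  "motion": [
    [1,-0.5,0,0,-7],
    [1,-0.4,0,0,-7],
    [1,-0.3,0,0,-7],
    [1,0,0,0,0]
  ]
}}

```text
time_s: 8.78
eef_pos: [511.2, 97.5, 46.8]
ee_rot: [2.301, 2.084, 0.083]
contact_force: [0.1, -0.2, 0.0]
opening: -0.1
```

```bash
python3 - <<'E'
from h import *
pol(); measure("wrist"); measure("side");measure("scene")
E
```

```text
t 8.775 p [511.2  97.5  46.8] yaw 84.4 r 68.1 a 172.7 F [ 0.1 -0.2  0. ] z [ 0.064  0.009 -0.998]
blank ((576.6063842773438, 88.89421844482422), 41.54436492919922) 61.75838802437994
 stud [603.  150.8  69.7] 66.5 68.3 2426
 stud [511.5 107.1  71.8] 69.4 164.9 1502
 stud [508.3  75.1  69.8] 71.6 -168.8 89
blank ((577.8538818359375, 91.20528411865234), 42.3635368347168) 61.323012802613505
 stud [617.   36.1  69.9] 65.4 -53.9 34
 stud [511.6 106.8  71.7] 69.2 165.1 59
 stud [603.  152.8  70.4] 68.3 69.0 40
 notch floor seen [ 45.2  87.3 123.3] 53
blank ((578.6785278320312, 84.33295440673828), 41.23772048950195) 60.713839298089056
 stud [515.9  86.4  70. ] 62.6 -177.6 96
 stud [604.6 148.1  68.9] 64.6 66.2 43
 stud [618.6  31.5  68.5] 70.1 -55.1 51
 notch floor seen [-120.5   -1.5   39.8] 92
```

Emit:
{"method": "drive_tool", "body": {
  "motion": [
    [1,-0.4,0,0,-3],
    [1,-0.4,0,0,-3],
    [1,0,0,0,0],
    [1,0.7,0,0,0],
    [1,0.7,-0.3,0,0],
    [1,0,0,-5,0],
    [1,0,0,-5,0],
    [1,0,0,-5,0],
    [1,0,0,0,0]
  ]
}}

```text
time_s: 10.05
eef_pos: [495.9, 106.0, 199.1]
ee_rot: [2.2, 2.193, 0.076]
contact_force: [0.0, 0.1, -0.6]
opening: -0.2
```

```bash
python3 - <<'E'
from h import *
pol(); measure("wrist","w2.png")
E
```

```text
t 10.05 p [495.9 106.  199.1] yaw 89.8 r 84.6 a 168.3 F [ 0.   0.1 -0.6] z [ 0.059  0.01  -0.998]
blank ((576.5128784179688, 88.79633331298828), 41.58940124511719) 61.738920787641916
 stud [597.  153.1  69.7] 66.8 73.9 404
 stud [511.   73.7  69.7] 69.3 -167.2 338
 stud [623.   38.8  69.7] 67.1 -48.4 365
 notch floor seen [-109.1 -104.9 -101.3] 160
```

View pics/w2.png

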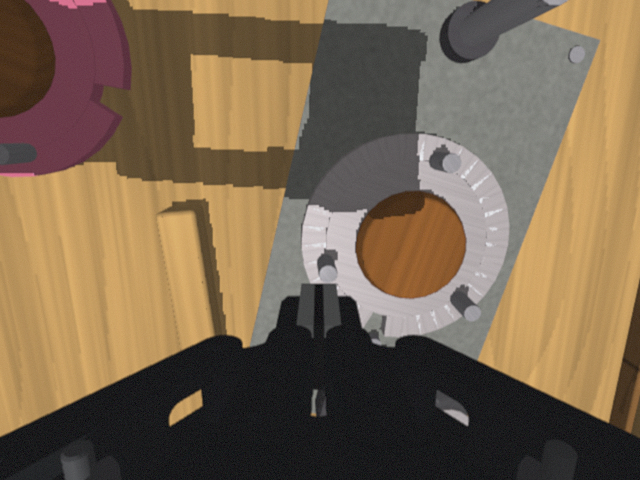

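Wrist picture: the notch (378,328) now points to the lock side, with the stud centroid at (577.0,88.5). The plate angle is about 72.7° against a target of 75.8°, so about 3° more is needed.

```bash
cat >> h.py <<'E'
def board(P,im):
    b=(abs(P[...,2]-24)<4)&(np.hypot(P[...,0]-578,P[...,1]-89)<230)&(np.ptp(im.astype(int),axis=-1)<30)
    b=cv2.morphologyEx(b.astype(np.uint8),cv2.MORPH_OPEN,np.ones((5,5)))
    for lo in (-1,1):  # both long edges via extreme points per bin along the jig's y
        q=P[b>0][:,:2]-[578.,89.]; a=np.radians(75.85); t=q@[np.cos(a),np.sin(a)]; n=q@[np.sin(a),-np.cos(a)]
        e=[(m,(n[(t>=m)&(t<m+6)]*lo).max()*lo) for m in range(-130,165,6) if ((t>=m)&(t<m+6)).sum()>20]
        e=np.array(e); e=e[abs(abs(e[:,1])-105)<6]
        if len(e)>5: k=np.polyfit(e[:,0],e[:,1],1); print(" edge",lo,"dir",(75.85-np.degrees(np.arctan(k[0]))).round(2),"off",k[1].round(1),len(e))
E
python3 - <<'E'
from h import *
c,im,d=grab("wrist"); P=cloud(c,d); board(P,im)
w=(P[...,2]>128)&(P[...,2]<138)&(np.hypot(P[...,0]-617,P[...,1]-244)<40); print("post",P[w].mean(0),w.sum())
print(arc(170,z=60)); 
E
```

```text
edge -1 dir 75.76 off -104.8 48
 edge 1 dir 75.86 off 104.9 45
post [615.16246129 234.13276907 131.70346096] 148
(array([-0.66,  1.15, 13.57]), np.float64(9.8))
```

Emit:
{"method": "drive_tool", "body": {
  "motion": [
    [1,-0.6,1.1,0,0],
    [1,0,0,5,0],
    [1,0,0,5,0],
    [1,0,0,4.5,0],
    [1,0,0,0.5,0],
    [1,0,0,0,0]
  ]
}}

```text
time_s: 10.9
eef_pos: [513.6, 100.1, 39.8]
ee_rot: [2.209, 2.198, 0.062]
contact_force: [-5.7, 2.4, 21.0]
opening: -0.3
```

```bash
python3 - <<'E'
from h import *
pol(); print(arc(180.5))
E
```

```text
t 10.9 p [513.6 100.1  39.8] yaw 89.7 r 66.1 a 170.2 F [-5.7  2.4 21. ] z [ 0.046  0.01  -0.999]
(array([-1.18, -0.25, -0.74]), np.float64(-0.8))
```

Emit:
{"method": "drive_tool", "body": {
  "motion": [
    [1,0,0,-0.8,0],
    [1,-0.4,-0.1,0,0],
    [1,-0.4,-0.1,0,0],
    [1,-0.3,0,0,0],
    [1,0,0,0,0]
  ]
}}

```text
time_s: 11.52
eef_pos: [510.4, 87.8, 45.0]
ee_rot: [2.213, 2.199, 0.058]
contact_force: [-0.4, 0.5, 0.3]
opening: -0.1
```

```bash
python3 - <<'E'
from h import *
pol(); print(arc(180.5)); measure("wrist")
E
```

```text
t 11.525 p [510.4  87.8  45. ] yaw 89.6 r 68.3 a -179.2 F [-0.4  0.5  0.3] z [ 0.041  0.011 -0.999]
(array([ 0.04,  0.03, -0.19]), np.float64(-0.9))
blank ((576.1371459960938, 88.73081970214844), 41.66732406616211) 61.75657010188064
 stud [594.  153.7  69.7] 66.6 76.5 2619
 stud [510.3  97.4  71.8] 68.7 173.0 1577
 stud [510.2  66.2  69.8] 72.0 -161.5 113
 stud [626.2  46.2  68.1] 64.1 -41.9 441
```

Emit:
{"method": "drive_tool", "body": {
  "motion": [
    [1,0.8,0,0,0],
    [1,0.7,-0.3,0,0],
    [1,0,0,-5,0],
    [1,0,0,-5,0],
    [1,0,0,-5,0],
    [1,0,0,0,0]
  ]
}}

```text
time_s: 12.32
eef_pos: [498.8, 104.2, 197.6]
ee_rot: [2.213, 2.204, 0.051]
contact_force: [-0.2, 0.2, -0.6]
opening: -0.1
```

```bash
python3 - <<'E'
from h import *
pol(); c,im,d,P=measure("wrist"); board(P,im)
E
```

```text
t 12.325 p [498.8 104.2 197.6] yaw 89.8 r 81.3 a 169.1 F [-0.2  0.2 -0.6] z [ 0.036  0.01  -0.999]
blank ((576.3291015625, 88.89388275146484), 41.61013412475586) 61.7394008570576
 stud [594.5 154.   69.7] 66.9 76.1 414
 stud [511.6  71.4  69.7] 69.2 -165.2 331
 stud [624.9  40.7  69.6] 66.9 -46.2 377
 notch floor seen [-107.3 -103.   -99.3] 160
 edge -1 dir 75.9 off -104.7 48
 edge 1 dir 75.76 off 104.7 45
```

Emit:
{"method": "drive_tool", "body": {
  "motion": [
    [1,0,1.2,0,0],
    [1,0,0,5,0],
    [1,0,0,5,0],
    [1,0,0,4,0],
    [1,0,0,0.2,0],
    [1,0,0,0,0]
  ]
}}

```text
time_s: 13.12
eef_pos: [513.2, 106.3, 43.5]
ee_rot: [2.22, 2.211, 0.036]
contact_force: [-0.1, 0.1, -0.1]
opening: 0.1
```

```bash
python3 - <<'E'
from h import *
pol(); print(rel([510.6,86.7,46.5],90))
E
```

```text
t 13.125 p [513.2 106.3  43.5] yaw 89.8 r 67.8 a 165.0 F [-0.1  0.1 -0.1] z [ 0.022  0.01  -1.   ]
(array([-1.96, -0.25, -0.32]), np.float64(-0.2))
```

Emit:
{"method": "drive_tool", "body": {
  "motion": [
    [1,-0.7,-0.1,-0.3,0],
    [1,-0.6,-0.1,0,0],
    [1,-0.4,-0.05,0,0],
    [1,0,0,0,0]
  ]
}}

```text
time_s: 13.62
eef_pos: [513.4, 87.8, 50.7]
ee_rot: [2.216, 2.207, 0.044]
contact_force: [0.2, -0.4, -0.7]
opening: 0.2
```

```bash
python3 - <<'E'
from h import *
pol(); print(rel([510.6,86.7,46.5],90))
E
```

```text
t 13.625 p [513.4  87.8  50.7] yaw 89.8 r 65.3 a -179.1 F [ 0.2 -0.4 -0.7] z [ 0.03   0.01  -0.999]
(array([-0.11, -0.29,  0.41]), np.float64(-0.2))
```

Emit:
{"method": "drive_tool", "body": {
  "motion": [
    [1,-0.12,-0.1,0.1,0],
    [1,0,0,0,0],
    [1,0.8,0,0,0],
    [1,0.7,-0.3,0,0],
    [1,0,0,-5,0],
    [1,0,0,-5,0],
    [1,0,0,-5,0],
    [1,0,0,0,0]
  ]
}}

```text
time_s: 14.62
eef_pos: [502.7, 103.4, 202.6]
ee_rot: [2.216, 2.211, 0.039]
contact_force: [0.4, -0.2, -0.6]
opening: -0.1
```

```bash
cat >>h.py <<'E'
def ang(S):
    S=np.array(S); q=S-S.mean(0); print("plate",S.mean(0),[round((np.degrees(np.arctan2(y,x))%120),2) for x,y in q])
E
python3 - <<'E'
from h import *
pol(); c,im,d,P=measure("wrist"); print(rel([525,-267,230],5))
E
```

```text
t 14.625 p [502.7 103.4 202.6] yaw 89.9 r 77.3 a 169.1 F [ 0.4 -0.2 -0.6] z [ 0.026  0.01  -1.   ]
blank ((576.8568115234375, 88.56620025634766), 41.814388275146484) 61.752082392858654
 stud [593.5 154.1  69.7] 66.8 77.0 395
 stud [511.8  70.3  69.6] 69.3 -164.4 335
 stud [625.3  41.4  69.7] 66.8 -45.5 365
 notch floor seen [-106.8 -102.5  -98.5] 161
(array([-37.  ,   2.53,  -3.3 ]), np.float64(84.9))
```

Plate at 75.72° against 75.83°, so it is aligned. Now the key.

Emit:
{"method": "drive_tool", "body": {
  "motion": [
    [0.5,-5.5,0.2,-0.5,0],
    [0.5,-5.5,0.2,-0.5,0],
    [0.5,-5.5,0.2,-0.5,0],
    [0.5,-5.5,0.2,-0.5,0],
    [0.5,-5.5,0.2,-0.5,-2],
    [0.5,-5.5,0.2,-0.5,-2],
    [0.5,-5.5,0.2,0,0],
    [0.5,-5.5,0.2,0,0],
    [0.5,0,0,0,0]
  ]
}}

```text
time_s: 15.8
eef_pos: [519.8, -341.8, 204.5]
ee_rot: [-2.12, -2.288, -0.024]
contact_force: [0.0, 1.8, -0.5]
opening: 42.7
```

```bash
python3 - <<'E'
from h import *
pol(); print(st()[0]["opening"])
c,im,d=grab("wrist","w3.png"); P=cloud(c,d)
w=(abs(P[...,2]-60)<4)&(np.hypot(P[...,0]-457,P[...,1]+268)<140)
print("block",cv2.minAreaRect(P[w][:,:2].astype(np.float32)))
w=(P[...,2]>101)&(P[...,2]<114)&(np.hypot(P[...,0]-522,P[...,1]+265)<62)&(P[...,0]>488)
print("bar",cv2.minAreaRect(P[w][:,:2].astype(np.float32)),np.median(P[w],0),w.sum())
print([ (t,eyes.look_for(t,"wrist")[:2]) for t in ("key","awl")])
E
```

```text
t 15.8 p [ 519.8 -341.8  204.5] yaw 94.4 r 434.6 a -97.8 F [ 0.   1.8 -0.5] z [-0.006  0.026 -1.   ]
42.745238803267
block ((456.5506591796875, -268.19329833984375), (210.89048767089844, 60.25849533081055), 4.720355033874512)
bar ((521.8004760742188, -262.9486389160156), (16.366310119628906, 102.56272888183594), 4.748862266540527) [ 521.3549279  -258.17687161  108.70320913] 4453
[('key', [{'location': [329.5, 108.4], 'score': 0.9}]), ('awl', [])]
```

View pics/w3.png

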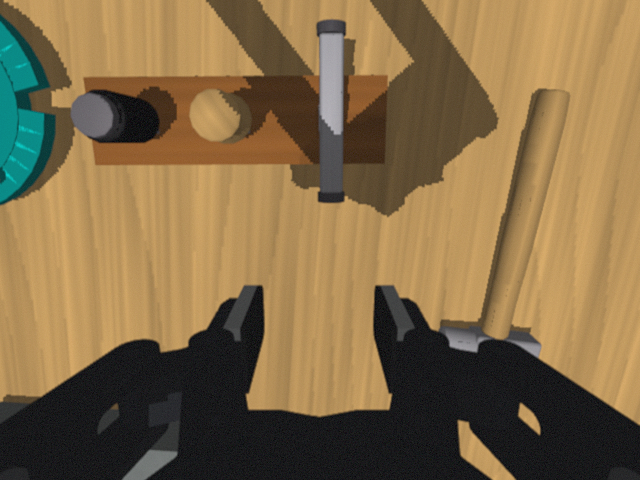

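Wrist picture: the T-bar is at (331,110), awl (220,115), driver (105,115). The bar centre is (521.6,-262.9), yaw 4.75°.

```bash
python3 - <<'E'
from h import *
print(rel([521.6,-263,150],94.75))
E
```

```text
(array([7.23, 0.75, 5.79]), np.float64(-0.2))
```

Emit:
{"method": "drive_tool", "body": {
  "motion": [
    [0.5,3.7,0.4,0,0],
    [0.5,3.6,0.4,0,0],
    [0.5,0,0,2.5,0],
    [0.5,0,0,2.5,0],
    [0.5,0,0,0,0]
  ]
}}

```text
time_s: 16.58
eef_pos: [521.3, -249.9, 156.5]
ee_rot: [-2.102, -2.3, -0.027]
contact_force: [-0.3, -0.0, 0.7]
opening: 42.5
```

```bash
python3 - <<'E'
from h import *
pol();print(rel([521.6,-263,84],94.75))
E
```

```text
t 16.575 p [ 521.3 -249.9  156.5] yaw 95.1 r 343.5 a -99.6 F [-0.3 -0.   0.7] z [-0.007  0.03  -1.   ]
(array([-1.53, -0.06,  7.21]), np.float64(0.4))
```

Emit:
{"method": "drive_tool", "body": {
  "motion": [
    [0.5,-1.4,0,0,0.3],
    [0.5,0,0,2.3,0],
    [0.5,0,0,2.3,0],
    [0.5,0,0,1.8,0],
    [0.5,0,0,0,0]
  ]
}}

```text
time_s: 17.2
eef_pos: [526.0, -267.0, 96.9]
ee_rot: [-2.115, -2.304, -0.027]
contact_force: [0.4, 0.5, 0.4]
opening: 42.7
```

```bash
python3 - <<'E'
from h import *
pol();print(rel([521.6,-263,84],94.75))
E
```

```text
t 17.2 p [ 526.  -267.    96.9] yaw 94.9 r 359.6 a -98.4 F [0.4 0.5 0.4] z [ 0.002  0.022 -1.   ]
(array([ 0.4 , -0.41,  1.3 ]), np.float64(0.1))
```

Emit:
{"method": "drive_tool", "body": {
  "motion": [
    [0.5,0.4,-0.4,0.6,0],
    [0.5,0,0,0.6,0],
    [0.5,0,0,0,0]
  ]
}}

```text
time_s: 17.58
eef_pos: [522.9, -264.7, 87.2]
ee_rot: [-2.119, -2.307, -0.028]
contact_force: [-0.4, -0.9, 1.1]
opening: 42.8
```

```bash
python3 - <<'E'
from h import *
pol();print(rel([521.6,-263,84],94.75))
E
```

```text
t 17.575 p [ 522.9 -264.7   87.2] yaw 94.8 r 357.9 a -99.0 F [-0.4 -0.9  1.1] z [ 0.005  0.019 -1.   ]
(array([ 0.18, -0.11,  0.32]), np.float64(0.1))
```

Good enough; close, then lift.

Emit:
{"method": "drive_tool", "body": {
  "motion": [
    [0.5,0.15,-0.1,0.3,0],
    [1,0,0,0,0],
    [1,0,0,0,0],
    [1,0,0,0,0],
    [1,0,0,0,0],
    [1,0,0,0,0],
    [1,0,0,0,0]
  ],
  "grip_force": 90
}}

```text
time_s: 18.45
eef_pos: [521.9, -263.5, 85.1]
ee_rot: [-2.12, -2.308, -0.027]
contact_force: [-0.3, 0.9, 0.6]
opening: 12.6
```

```bash
python3 - <<'E'
from h import *
pol();print(st()[0]["opening"])
E
```

```text
t 18.45 p [ 521.9 -263.5   85.1] yaw 94.9 r 356.8 a -99.2 F [-0.3  0.9  0.6] z [ 0.006  0.018 -1.   ]
12.589939966921905
```

Emit:
{"method": "drive_tool", "body": {
  "motion": [
    [1,0,0,-1,0],
    [1,0,0,-2,0],
    [1,0,0,-2,0],
    [1,0,0,-3,0],
    [1,0,0,-3,0],
    [1,0,0,0,0]
  ]
}}

```text
time_s: 19.2
eef_pos: [521.0, -265.0, 198.9]
ee_rot: [-2.119, -2.306, -0.028]
contact_force: [0.5, 0.7, -2.5]
opening: 12.1
```

```bash
python3 - <<'E'
from h import *
pol();print(st()[0]["opening"], rel([543.9,-46.8,190],65)); grab("side","s4.png")
a=cv2.imread("pics/s4.png"); cv2.imwrite("pics/s4c.png",cv2.resize(a[60:260,240:440],(600,600)))
E
```

```text
t 19.2 p [ 521.  -265.   198.9] yaw 94.9 r 358.4 a -99.3 F [ 0.5  0.7 -2.5] z [ 0.005  0.02  -1.   ]
12.094947696581254 (array([21.52,  4.12,  1.33]), np.float64(29.9))
```

View pics/s4c.png

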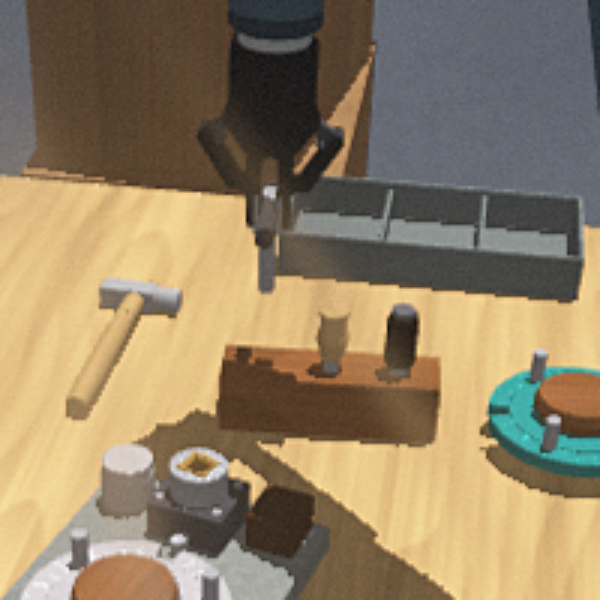

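Side crop: the key hangs straight in the gripper (265,240), and its hole in the block is empty. Moving to just short of the lock to measure the socket again.

Emit:
{"method": "drive_tool", "body": {
  "motion": [
    [1,4,0.8,0,0],
    [1,4,0.8,0,0],
    [1,4,0.8,0,0],
    [1,0,0,0,7.5],
    [1,0,0,0,7.5],
    [1,0,0,0,7.5],
    [1,0,0,0,7.4],
    [1,0,0,0,0]
  ]
}}

```text
time_s: 20.25
eef_pos: [526.7, -134.5, 184.5]
ee_rot: [-2.63, -1.646, -0.002]
contact_force: [0.2, 0.1, -1.9]
opening: 12.0
```

```bash
cat >> h.py <<'E'
def sock(im,c,P):
    w=(abs(P[...,2]-88.5)<3)&(np.hypot(P[...,0]-544,P[...,1]+47)<35)
    print("cyl",cv2.minEnclosingCircle(P[w][:,:2].astype(np.float32)),np.median(P[w][:,2]),w.sum())
    hs=cv2.cvtColor(im,cv2.COLOR_RGB2HSV); D=np.hypot(P[...,0]-544,P[...,1]+47)
    g=(D<30)&(hs[...,1]>110)&(hs[...,0]>12)&(hs[...,0]<35)&(P[...,2]<95)
    vs,us=np.where(g); q=np.array([onz(c,u,v,89)[:2] for u,v in zip(us,vs)],np.float32); print("sock",cv2.minAreaRect(q),len(q))
E
python3 - <<'E'
from h import *
pol();print(st()[0]["opening"])
c,im,d=grab("wrist","w5.png"); P=cloud(c,d); sock(im,c,P)
print(eyes.look_for("socket","wrist")[:1])
E
```

```text
t 20.25 p [ 526.7 -134.5  184.5] yaw 64.0 r 229.3 a -103.1 F [ 0.2  0.1 -1.9] z [-0.02   0.034 -0.999]
12.029787474086302
cyl ((543.6044311523438, -46.86332321166992), 25.09095001220703) 87.93258540202774 5077
sock ((543.5121459960938, -47.02812194824219), (27.01323699951172, 26.818099975585938), 65.08080291748047) 2137
[{'location': [286.2, 100.3], 'score': 0.61}]
```

View pics/w5.png

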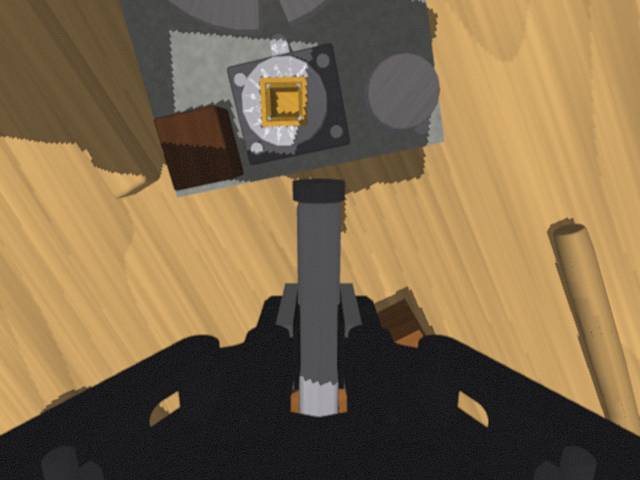

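Wrist picture: the socket is at (284,101), near square and clear, with the key bar held straight. Socket (543.6,-47.0), angle 65.1°.

```bash
cat >> h.py <<'E'
def tip():
    s,p,M,y=st(); k=M@np.array([-.018,-.003,1]); t=p+60.1*k; T=np.array([543.6,-47.0])
    e=np.append(T-t[:2],0); print("tip",t.round(1),"err tool cm",(M.T@e/10).round(2),"yaw turn",round(y-65.2,1),"tilt",k[:2].round(3),"F",s["contact_force"].round(1),"tq",s["torque"].round(2),"open",round(s["opening"],1),"t",s["time_s"])
E
python3 - <<'E'
from h import *
tip()
E
```

```text
tip [ 525.1 -133.5  124.8] err tool cm [ 8.59 -2.1   0.26] yaw turn -1.1 tilt [-0.03   0.019] F [-0.6 -1.2 -1.9] tq [ 0.04 -0.    0.01] open 12.3 t 20.35
```

Emit:
{"method": "drive_tool", "body": {
  "motion": [
    [1,3,-0.7,0,-0.6],
    [1,3,-0.7,0,-0.5],
    [1,2.3,-0.6,0.5,0],
    [1,0,0,0.5,0],
    [1,0,0,0.5,0],
    [1,0,0,0,0]
  ]
}}

```text
time_s: 21.1
eef_pos: [543.4, -50.1, 169.5]
ee_rot: [-2.605, -1.684, 0.0]
contact_force: [0.2, -0.6, -2.3]
opening: 12.2
```

```bash
python3 - <<'E'
from h import *
tip()
E
```

```text
tip [541.5 -49.  109.4] err tool cm [0.27 0.11 0.  ] yaw turn 0.6 tilt [-0.032  0.018] F [ 0.2 -0.6 -2.3] tq [-0.06  0.01 -0.  ] open 12.2 t 21.1
```

Emit:
{"method": "drive_tool", "body": {
  "motion": [
    [1,0.28,0.12,0.5,0.6],
    [1,0,0,0.5,0],
    [1,0,0,0,0],
    [1,0,0,0,0]
  ]
}}

```text
time_s: 21.6
eef_pos: [545.6, -49.3, 158.8]
ee_rot: [-2.616, -1.667, 0.0]
contact_force: [0.3, 0.7, -1.7]
opening: 12.4
```

```bash
python3 - <<'E'
from h import *
tip()
n="scene"; grab(n,"k6.png"); a=cv2.imread("pics/k6.png"); b=cv2.resize(a[215:325,260:370],(400,400),interpolation=cv2.INTER_CUBIC)
grab("side","k6s.png"); a=cv2.imread("pics/k6s.png"); s=cv2.resize(a[160:260,260:360],(400,400),interpolation=cv2.INTER_CUBIC)
cv2.imwrite("pics/k6c.png",np.hstack([b,s]))
E
```

```text
tip [543.7 -48.2  98.8] err tool cm [ 0.1  -0.06  0.  ] yaw turn -0.2 tilt [-0.032  0.018] F [ 0.3  0.7 -1.7] tq [ 0.01 -0.04 -0.01] open 12.4 t 21.6
```

View pics/k6c.png

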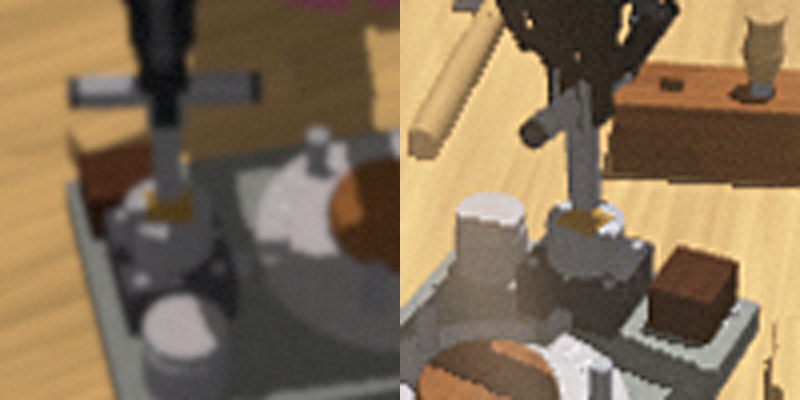

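Both crops show the shank tip directly over the brass square (scene ≈(307,262)). Descending in small steps.

Emit:
{"method": "drive_tool", "body": {
  "motion": [
    [1,0.1,-0.05,0.4,0],
    [1,0,0,0.5,0],
    [1,0,0,0.5,0],
    [1,0,0,0,0]
  ]
}}

```text
time_s: 22.2
eef_pos: [545.1, -47.6, 143.9]
ee_rot: [-2.616, -1.668, 0.001]
contact_force: [-0.6, -0.4, -2.0]
opening: 12.3
```

```bash
python3 - <<'E'
from h import *
tip()
E
```

```text
tip [543.2 -46.5  83.9] err tool cm [-0.03  0.06 -0.  ] yaw turn -0.2 tilt [-0.032  0.018] F [-0.6 -0.4 -2. ] tq [-0.22  0.11 -0.05] open 12.3 t 22.2
```

Tip is 5 mm into the socket with no load. Continuing (target tip 63).

Emit:
{"method": "drive_tool", "body": {
  "motion": [
    [1,0,0.03,0.5,0],
    [1,0,0,0.5,0],
    [1,0,0,0.4,0],
    [1,0,0,0,0]
  ]
}}

```text
time_s: 22.7
eef_pos: [545.1, -47.5, 129.0]
ee_rot: [-2.616, -1.668, 0.001]
contact_force: [-0.5, -1.1, -3.1]
opening: 12.1
```

```bash
python3 - <<'E'
from h import *
tip()
E
```

```text
tip [543.1 -46.5  68.9] err tool cm [-0.03  0.06 -0.  ] yaw turn -0.2 tilt [-0.032  0.017] F [-0.5 -1.1 -3.1] tq [-0.14  0.04 -0.01] open 12.1 t 22.7
```

Emit:
{"method": "drive_tool", "body": {
  "motion": [
    [1,0,0,0.3,0],
    [1,0,0,0.2,0],
    [1,0,0,0.1,0],
    [1,0,0,0.1,0]
  ]
}}

```text
time_s: 23.2
eef_pos: [545.3, -47.6, 122.9]
ee_rot: [-2.617, -1.669, 0.0]
contact_force: [-3.7, -0.6, 9.7]
opening: 12.3
```

```bash
python3 - <<'E'
from h import *
tip()
E
```

```text
tip [543.5 -46.6  62.9] err tool cm [-0.03  0.03 -0.  ] yaw turn -0.2 tilt [-0.031  0.017] F [-3.7 -0.6  9.7] tq [-0.06  0.77  0.06] open 12.3 t 23.2
```

Fully home (tip 62.9, 10 N floor contact). Turning clockwise.

Emit:
{"method": "drive_tool", "body": {
  "motion": [
    [1,0,0,0,5],
    [1,0,0,0,5],
    [1,0,0,0,5],
    [1,0,0,0,5]
  ]
}}

```text
time_s: 23.7
eef_pos: [545.1, -48.5, 123.2]
ee_rot: [-2.875, -1.176, 0.012]
contact_force: [-1.5, -1.2, -1.5]
opening: 12.4
```

```bash
python3 - <<'E'
from h import *
tip(); print(st()[3])
E
```

```text
tip [543.  -47.4  63.2] err tool cm [ 0.07  0.01 -0.  ] yaw turn -20.7 tilt [-0.035  0.019] F [-1.5 -1.2 -1.5] tq [-0.29  0.03  0.11] open 12.4 t 23.7
44.4976234261418
```

Emit:
{"method": "drive_tool", "body": {
  "motion": [
    [1,0.05,0,0,5],
    [1,0,0,0,5],
    [1,0,0,0.05,5],
    [1,0,0,0,5],
    [1,0,0,0,5]
  ]
}}

```text
time_s: 24.32
eef_pos: [545.1, -49.0, 123.2]
ee_rot: [-3.07, -0.507, 0.024]
contact_force: [-1.3, -1.0, -1.9]
opening: 12.0
```

```bash
python3 - <<'E'
from h import *
tip(); print(st()[3])
E
```

```text
tip [542.8 -47.6  63.2] err tool cm [ 0.09 -0.03 -0.  ] yaw turn -46.4 tilt [-0.038  0.024] F [-1.3 -1.  -1.9] tq [-0.37  0.02  0.15] open 12.0 t 24.325
18.757996345394748
```

Emit:
{"method": "drive_tool", "body": {
  "motion": [
    [1,0.05,0,0,4.5],
    [1,0,0,0,4.5],
    [1,0,0,0,4.5],
    [1,0,0,0,3],
    [1,0,0,0,2]
  ]
}}

```text
time_s: 24.95
eef_pos: [545.0, -49.4, 123.3]
ee_rot: [-3.116, 0.009, 0.033]
contact_force: [-0.9, -0.9, -1.5]
opening: 12.7
```

```bash
python3 - <<'E'
from h import *
tip(); print(st()[3])
E
```

```text
tip [542.6 -47.7  63.2] err tool cm [ 0.1  -0.07 -0.  ] yaw turn -65.5 tilt [-0.039  0.029] F [-0.9 -0.9 -1.5] tq [-0.28  0.04  0.15] open 12.7 t 24.95
-0.30368704342323327
```

The key leads the cylinder by the socket play (~6.5°), so continue until the torque rises.

Emit:
{"method": "drive_tool", "body": {
  "motion": [
    [1,0.05,-0.03,0,2],
    [1,0,0,0,2],
    [1,0,0,0,2],
    [1,0,0,0,2]
  ]
}}

```text
time_s: 25.45
eef_pos: [544.8, -49.3, 123.3]
ee_rot: [-3.11, 0.235, 0.038]
contact_force: [-2.7, -0.4, -1.0]
opening: 12.5
```

```bash
python3 - <<'E'
from h import *
tip(); print(st()[3])
E
```

```text
tip [542.4 -47.5  63.2] err tool cm [ 0.11 -0.07 -0.  ] yaw turn -73.8 tilt [-0.04  0.03] F [-2.7 -0.4 -1. ] tq [-0.46  0.2   0.96] open 12.5 t 25.45
-8.614536936541748
```

Emit:
{"method": "drive_tool", "body": {
  "motion": [
    [1,0,0,0.05,2],
    [1,0,0,0,1]
  ]
}}

```text
time_s: 25.7
eef_pos: [544.7, -49.3, 123.3]
ee_rot: [-3.104, 0.318, 0.039]
contact_force: [-2.5, -0.6, -0.9]
opening: 12.6
```

```bash
python3 - <<'E'
from h import *
tip(); print(st()[3])
grab("scene","k7.png"); a=cv2.imread("pics/k7.png"); b=cv2.resize(a[215:325,260:370],(400,400),interpolation=cv2.INTER_CUBIC)
grab("side","k7s.png"); a=cv2.imread("pics/k7s.png"); s=cv2.resize(a[180:280,245:345],(400,400),interpolation=cv2.INTER_CUBIC)
cv2.imwrite("pics/k7c.png",np.hstack([b,s]))
E
```

```text
tip [542.4 -47.5  63.2] err tool cm [ 0.11 -0.08 -0.  ] yaw turn -76.9 tilt [-0.04  0.03] F [-2.5 -0.6 -0.9] tq [-0.46  0.22  1.52] open 12.6 t 25.7
-11.682039443352604
```

View pics/k7c.png

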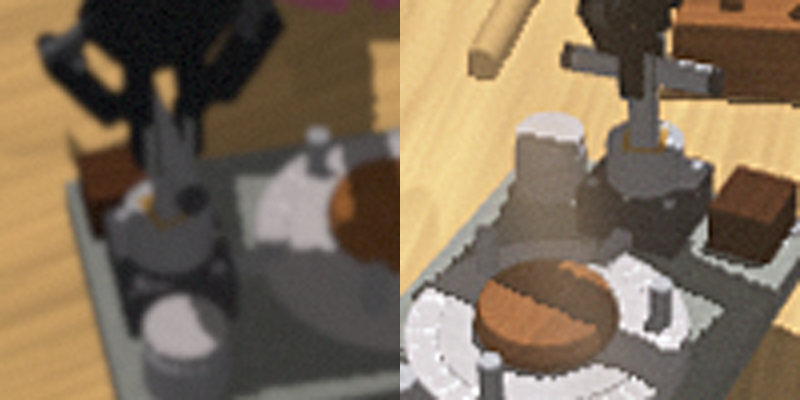

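The bolt reaches the plate's rim at the notch and torque rose to 1.5 N m, so the stop is reached. Relax, open and lift off.

Emit:
{"method": "drive_tool", "body": {
  "motion": [
    [1,0,0,0,-2],
    [0.5,0,0,0,0],
    [0.5,0,0,0,0],
    [0.5,0,0,0,0],
    [0.5,0,0,0,0],
    [0.5,0,0,-2,0],
    [0.5,0,0,-3,0],
    [0.5,0,0,-3,0],
    [0.5,0,0,-3,0]
  ]
}}

```text
time_s: 26.92
eef_pos: [547.1, -51.1, 233.3]
ee_rot: [-3.103, 0.27, 0.043]
contact_force: [0.4, -0.1, 0.3]
opening: 42.8
```

```bash
python3 - <<'E'
from h import *
pol(); print(st()[0]["opening"])
E
```

```text
t 26.925 p [547.1 -51.1 233.3] yaw -9.9 r 143.4 a -102.7 F [ 0.4 -0.1  0.3] z [-0.025  0.029 -0.999]
42.84999627273968
```

Emit:
{"method": "drive_tool", "body": {
  "motion": [
    [0.5,-5,0,-1,0],
    [0.5,-5,0,0,0],
    [0.5,0,0,0,0]
  ]
}}

```text
time_s: 27.3
eef_pos: [448.4, -34.3, 249.0]
ee_rot: [-3.104, 0.271, 0.033]
contact_force: [0.1, 0.4, -0.1]
opening: 43.1
```

```bash
python3 - <<'E'
from h import *
pol(); c,im,d,P=measure("wrist","w8.png"); 
w=(P[...,2]>128)&(P[...,2]<160)&(np.hypot(P[...,0]-544,P[...,1]+47)<65)
print("bar",cv2.minAreaRect(P[w][:,:2].astype(np.float32)),np.percentile(P[w][:,2],[5,50,95]),w.sum())
for s in ((-1,1)):
    t=w&((P[...,1]+47)*s>15); print("bar end z",s,np.median(P[t][:,2]) if t.any() else None)
hs=cv2.cvtColor(im,cv2.COLOR_RGB2HSV); D=np.hypot(P[...,0]-544,P[...,1]+47)
g=(D<30)&(hs[...,1]>110)&(hs[...,0]>12)&(hs[...,0]<35)&(P[...,2]<95)
vs,us=np.where(g); q=np.array([onz(c,u,v,89)[:2] for u,v in zip(us,vs)],np.float32); print("sock",cv2.minAreaRect(q),len(q))
E
```

```text
t 27.3 p [448.4 -34.3 249. ] yaw -10.0 r 179.2 a -136.6 F [ 0.1  0.4 -0.1] z [-0.019  0.028 -0.999]
blank ((576.4778442382812, 86.45970153808594), 41.48482894897461) 61.6831656771752
 stud [619.4  40.6  65.3] 63.4 -49.8 48
 stud [593.9 152.8  69.6] 65.6 76.4 427
 stud [512.   68.9  69.7] 69.5 -163.2 299
 notch floor seen [-110.9 -108.8  -98.4] 113
bar ((537.98779296875, -47.52206802368164), (16.864713668823242, 90.58587646484375), 87.8512191772461) [145.02090401 146.64223021 147.99291028] 4018
bar end z -1 None
bar end z 1 None
sock ((543.4935302734375, -47.086395263671875), (26.447601318359375, 26.516183853149414), 4.123498916625977) 423
```

View pics/w8.png

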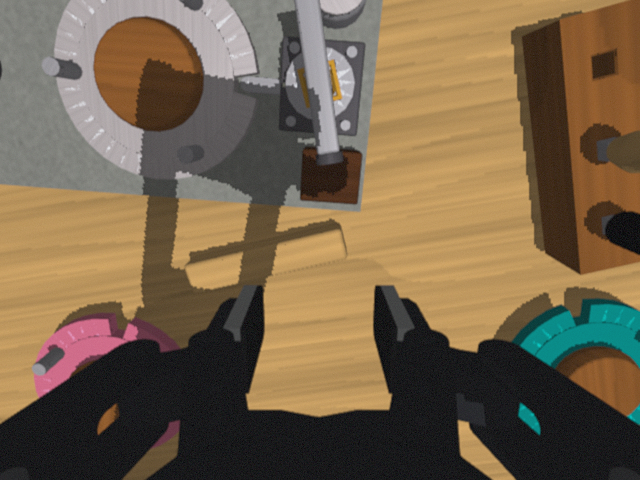

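Wrist picture: the bolt runs into the notch at (255,85) and the key stands upright in the socket. The bar top is at 146.6 mm (147 is fully home). The socket is at 4.1°, which equals −85.9°; the stop is at −85.8°. The gripper is clear, so I hand in.

```bash
python3 -c "
from bench import ctrl; print(ctrl.hand_in())"
```

```text
the job is handed in; nothing more can be done
None
```

The job is done and handed in at about 27 s. I turned the silver plate about 129° CCW by pushing a stud. Then I moved the T-key from the tool block into the lock, turned it clockwise to its stop and let go.

**Last checks:**
- **Plate:** it stood at 75.7° against the jig's 75.8° just before locking.
- **Bolt:** the last wrist picture shows it inside the notch.
- **Key:** the bar top is at 146.6 mm, where 147 mm is fully home.
- **Lock:** the socket measured −85.9° against −85.8° for the stop, and the turning torque had risen to 1.5 N m.
- **Gripper:** it is clear of everything and the force reads about zero.

**What was not clean:**
- The tool tilted up to about 4° while moving, but the key still went in without jamming.
- One descent touched the plate's top with about 21 N. I backed off and re-measured the plate's angle afterwards.
- After the release I measured only the plate and the key; for the other things I have just what shows in that last picture.

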